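# Find the solid press weight by feel, slide it to the tray and tip it in

## Robot

A 6-joint arm with a two-finger parallel gripper is mounted at the origin on a cart in front of the work surface, level with it; the furniture and walls round the work are solid. World frame = base frame: x ahead of the robot, y to its left, z up, the work surface at z = 0. Lengths are in m, angles in rad, forces in N, time in s.
With the tool pointing down it reaches from about 0.3 to 0.775 m from the base axis. Payload 14.6 kg.
Tool frame: the origin (TCP) lies at the very end of the fingers, on their centre line; the grasp point (between the pads) lies 19 mm behind it; z points along the fingers, y is the direction in which the jaws open and shut (so a half turn about z gives the same grasp; the last joint's range is limited). The gripper opens to 94 mm and grips with 3 to 60 N. Pads are 16 mm wide; open, the fingers measure 119 mm over their backs; the gripper's body (75 mm by 177 mm) begins 78 mm behind the grasp point.
Start: joints at [-1.367, 0.3, 1.521, -0, 1.321, -0.067], TCP at [0.147, -0.53, 0.205] pointing down, gripper open.
Joint ranges: [-3.03, 3.03], [-0.79, 2.21], [0.23, 2.52], [-1.04, 4.18], [0, 3.07], [-2.55, 2.55]. Speed limits (rad/s): [2.22, 2.22, 2.57, 3.14, 3.14, 3.14].

## Interface

Orientations are given as a rotation vector (axis times angle).
In Python, from cell import * gives the robot as it stands. Calls block until the motion is done:
- goto(position, orientation): joint-space move of the TCP to a pose.
- move_straight(position, rot=None, v=0.15): straight line of the TCP; rot=None keeps the orientation; v is the mean speed in m/s.
- goto_joints(angles): joint-space move.
- gripper_to(opening, strength=None): opening from 0.0 (shut) to 1.0 (fully open); strength is the grip in N (None keeps the last); returns when the fingers have stopped.
- pause(seconds).
- solve_ik(position, orientation): joint angles nearest the present ones, or None.
- get_state(): the state.
- read_camera(name): name is "scene" or "top" or "wrist"; returns a dict with "img" (400x640x3 uint8, red, green, blue), "fx", "fy", "cx", "cy" (pixels), "rvec" (rotation vector, rad) and "tvec" (3), from world to camera coordinates, as OpenCV has them. Camera axes: x right, y down, z forward; pixel columns grow to the right and rows downward; lengths in m; the calibration is good to about 2 mm. A picture is of the moment at which its call begins. There is no depth.
A pose or a line that the arm cannot do raises Unreachable and nothing moves.
- job_done(): hands the job in, once; it reports no verdict.
Trained networks look in the newest picture that a camera, given by its name, has taken for a name from the list of things; names that differ only in an ending like _2 or _b are one class to them, and where a whole thing is asked for, a point or a joint stands for the part that bears it (a point fixed in the world has none). Each returns a list of dicts, best first, with "score" (0 to 1); they miss things now and then, are a little off and sometimes report something else, mostly with a low value. They report only what shows in the picture. A call takes as long as a camera call. They do not tell look-alikes from the thing itself.
- find_in(name, camera): "at" ([x, y, z] in m, in the coordinates of the camera as it stood for that picture, good to about 4 mm: the middle of the surface that is visible of it).
- silhouettes(name, camera): "region" (400x640 bool, what is visible of it).
- pinpoint(name, camera): "at" ([x, y, z] in m, in the coordinates of the camera as it stood for that picture, good to about 4 mm: a listed point, or the origin of a listed thing).
The state is a dict: "t": time; "q": joint angles; "qd": joint speeds; "joint_torque": joint torques, N m; "tool_pos": TCP position; "eef_rot": TCP orientation; "wrist_force": force on the tool from outside, world axes, zero at the start; "wrist_torque": the same for the moment, N m; "opening": opening from 0.0 (shut) to 1.0 (fully open).
Only numpy, scipy, OpenCV 4.12 (cv2) and the standard library are available. Lean on these libraries where they do the work, as an engineer would, in place of code of your own. Each camera call takes 0.05 s, during which the arm holds its last target. There are 200 camera calls.

## Task

Of the two look-alike iron press weights on the bench one is solid and the other is only a hollow shell: find out by pushing which one is hard to move. The solid one is too heavy to lift, so slide it standing along the bench up to the low front lip of the steel tray, then tip it over the lip so that it ends up lying flat on the tray floor, completely inside. Leave the hollow one standing where it is (a nudge of a few centimetres is all right) and do not disturb the tape measure or the paint pot.

Things in the scene. Friction and masses are not known exactly. Their poses are not given: they have to be found in the camera images.
- iron_block_a_center (a point): Centre, 45 mm above the underside, of one of two look-alike dark iron weights: an upright block 48 mm thick (own x), 72 wide (y), 90 tall (z up), wide faces flat. It starts standing before the tray lip, wide face roughly along it. One weight is solid (about 1.75 kg, takes 9 to 21 N to slide), the other hollow (about 0.45 kg, 1 to 5 N); it cannot be seen which.
- iron_block_b_center (a point): The same point of the other look-alike weight, same size and shape; either may stand on the left or on the right, and either may be the solid one.
- tray: Open steel tray screwed to the bench, 158 mm long (x) by 258 wide (y), origin at the centre of its underside; +x points from the low front lip into the tray. Floor 3 mm, walls 4 mm thick: front lip 11 mm high, sides and back 48 high (sides 28 for the first 30 mm). Each weight starts where a push along the tray's +x brings it to the lip, between the side walls.
- tray_lip (a point): Middle of the outer (robot side) top edge of the tray's front lip, 11 mm above the bench. A weight flush against the lip has its centre 24 mm in front of it. Pushed near its top there, it tips over the lip; it may stay leaning with its foot on the lip and then wants a push on the foot from behind, at about its mid height, 40 mm above the bench.
- tape_measure: orange tape measure, 66 x 78 x 38 mm, lying on the bench to the right; a bystander. Origin under its centre.
- paint_pot: small paint pot with a flip cap, 54 x 44 x 61 mm, standing on the bench to the left; a bystander. Origin under its centre.
There are look-alikes about, which are no part of the job. Leave any turquoise look-alike of the part that bears iron_block_a_center alone.

How it is judged:
On the way, in this order (a step that is already met when the one before it is completed fails the run):
1. the solid weight stands upright against the front lip of the tray (((x of iron_block_a_center in the frame of tray between -0.116 and -0.08 m and y of iron_block_a_center in the frame of tray between -0.1 and 0.1 m and angle between iron_block_a_center's own z axis and vertical below 0.15 rad) or (x of iron_block_b_center in the frame of tray between -0.116 and -0.08 m and y of iron_block_b_center in the frame of tray between -0.1 and 0.1 m and angle between iron_block_b_center's own z axis and vertical below 0.15 rad))), for 0.1 s.
2. the solid weight is tipped over the lip (((angle between iron_block_a_center's own z axis and vertical above 0.7 rad and x of iron_block_a_center in the frame of tray between -0.116 and 0.06 m) or (angle between iron_block_b_center's own z axis and vertical above 0.7 rad and x of iron_block_b_center in the frame of tray between -0.116 and 0.06 m))), for 0.05 s.
At the end, for the whole second after the job is handed in: one weight lies flat on the tray floor (within 4 degrees of level, centre less than 44 mm up), completely inside the walls and lip, and it is the solid one (it rests on the tray with more than 10 N; the hollow one would with under 6 N); the other stands upright within 60 mm of where it stood (((angle between iron_block_a_center's own z axis and vertical between 1.5 and 1.64 rad and x of iron_block_a_center in the frame of tray between -0.06 and 0.06 m and y of iron_block_a_center in the frame of tray between -0.1 and 0.1 m and z of iron_block_a_center in the frame of tray below 0.044 m and contact force between iron_block_a and tray above 10 N and angle between iron_block_b_center's own z axis and vertical below 0.1 rad and distance of iron_block_b_center from where it was at the start of the episode below 0.06 m) or (angle between iron_block_b_center's own z axis and vertical between 1.5 and 1.64 rad and x of iron_block_b_center in the frame of tray between -0.06 and 0.06 m and y of iron_block_b_center in the frame of tray between -0.1 and 0.1 m and z of iron_block_b_center in the frame of tray below 0.044 m and contact force between iron_block_b and tray above 10 N and angle between iron_block_a_center's own z axis and vertical below 0.1 rad and distance of iron_block_a_center from where it was at the start of the episode below 0.06 m))); the robot touches nothing.
It fails at once if a weight is lifted clear of the bench or tray (centre more than 85 mm up) (height (world z) of any of iron_block_a_center, iron_block_b_center above 0.085 m).
It fails at once if both weights have been moved more than 60 mm: the hollow one is to be left where it stands (distance of each of iron_block_a_center, iron_block_b_center from where it was at the start of the episode above 0.06 m).
It fails at once if the tape measure or paint pot is moved more than 30 mm (distance of any of tape_measure, paint_pot from where it was at the start of the episode above 0.03 m).
It also fails if it takes over 72 s, if anything falls off the work surface, if the arm or the gripper's body presses on something with over 40 N, if the wrist force passes 120 N, or if a joint passes its speed limit or range.

## Working session

There is one attempt and no reset: what is moved stays moved. The work goes in short steps, each a Python script; the robot and the scene stay as the last script left them, time stands still between calls to the robot, and variables do not carry over. Pictures are saved under pics/ and viewed, about 8 in all and at most 12, crops included, and the job is handed in when it is done.

```bash
mkdir -p pics
cat > h.py <<'E'
from cell import *
import numpy as np, cv2
def snap(name,fn=None):
    c=read_camera(name)
    if fn: cv2.imwrite('pics/'+fn,c['img'][:,:,::-1])
    return c
def w(c,p):
    R,_=cv2.Rodrigues(np.array(c['rvec'],float)); return R.T@(np.array(p)-np.array(c['tvec']).ravel())
def px(c,p):
    return cv2.projectPoints(np.array([p],float),np.array(c['rvec'],float),np.array(c['tvec'],float),np.array([[c['fx'],0,c['cx']],[0,c['fy'],c['cy']],[0,0,1.]]),None)[0].ravel().round()
E
python3 - <<'E'
from h import *
for cam in('top','scene'):
    c=snap(cam,cam+'1.png')
    for n in('iron_block_a_center','tray','tray_lip','tape_measure','paint_pot'):
        for d in pinpoint(n,cam):
            p=w(c,d['at']);print(cam,n,round(d['score'],2),p.round(3),px(c,p))
s=get_state();print(s['t'],s['eef_rot'],s['tool_pos'])
a=cv2.imread('pics/top1.png')
E
```

```text
top iron_block_a_center 0.84 [0.553 0.138 0.046] [295. 201.]
top iron_block_a_center 0.82 [0.439 0.078 0.046] [321. 254.]
top iron_block_a_center 0.62 [ 0.523 -0.025  0.047] [369. 216.]
top tray 0.77 [ 0.684 -0.071  0.001] [386. 152.]
top tray_lip 0.88 [ 0.609 -0.084  0.012] [393. 182.]
top tray_lip 0.49 [ 0.682 -0.072  0.003] [387. 152.]
top tape_measure 0.84 [ 0.381 -0.2    0.002] [444. 283.]
top paint_pot 0.84 [0.409 0.282 0.001] [231. 266.]
scene iron_block_a_center 0.93 [0.436 0.078 0.046] [347. 213.]
scene iron_block_a_center 0.9 [0.554 0.14  0.045] [299. 214.]
scene iron_block_a_center 0.56 [ 0.521 -0.027  0.046] [335. 184.]
scene tray 0.74 [ 0.691 -0.073  0.002] [294. 175.]
scene tray 0.56 [ 0.383 -0.208 -0.001] [395. 178.]
scene tray_lip 0.9 [ 0.608 -0.084  0.012] [318. 177.]
scene tape_measure 0.57 [ 0.381 -0.209 -0.002] [396. 178.]
scene paint_pot 0.92 [ 0.411  0.281 -0.002] [324. 280.]
0.6 [3.11283626e+00 4.24080199e-01 3.28510046e-05] [ 0.14713145 -0.5299456   0.20544134]
```

View pics/top1.png

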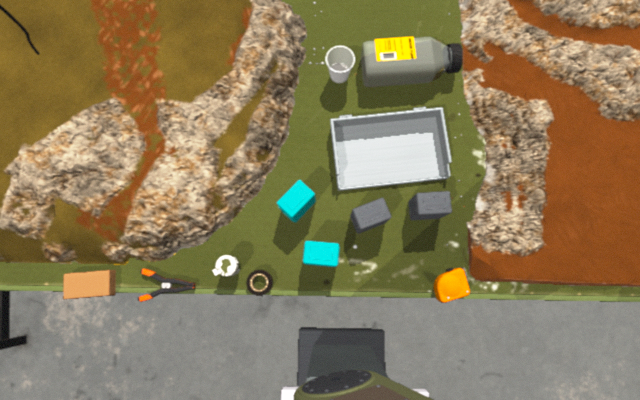

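View pics/scene1.png

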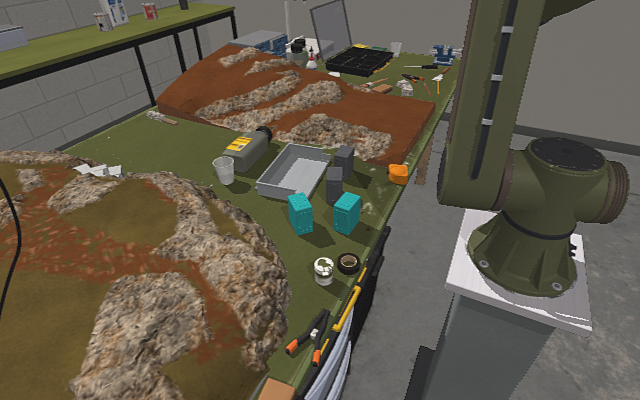

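The top view shows two dark weights near (371,215) and (431,206), in front of the tray. Two turquoise look-alikes stand at (296,200) and (321,254), and those stay untouched. The dark pair fits "dark iron". I'll confirm this in an enlarged crop.

Run:
```python
from h import *
c=snap('top')
im=c['img'][95:235,310:470,::-1]
cv2.imwrite('pics/crop.png',cv2.resize(im,None,fx=5,fy=4.28 and 5/1.17,interpolation=cv2.INTER_CUBIC) if 0 else cv2.resize(im,(640,560),interpolation=cv2.INTER_CUBIC))
R,_=cv2.Rodrigues(np.array(c['rvec'],float));print((-R.T@np.array(c['tvec']).ravel()).round(3),c['fx'],R.round(3))
for k in range(2):
  for d in find_in('iron_block_a_center','top'):
    p=w(c,d['at']);print(round(d['score'],2),p.round(3),px(c,p))
  for d in pinpoint('iron_block_b_center','top'):
    p=w(c,d['at']);print('b',round(d['score'],2),p.round(3),px(c,p))
  c=snap('top')
for d in silhouettes('iron_block_a_center','top'):
    ys,xs=np.where(d['region']);print(d['score'],len(xs),xs.mean(),ys.mean(),cv2.minAreaRect(np.c_[xs,ys].astype(np.float32)))
for d in silhouettes('tray','top'):
    ys,xs=np.where(d['region']);print(d['score'],len(xs),xs.mean(),ys.mean(),cv2.minAreaRect(np.c_[xs,ys].astype(np.float32)))
```

```text
[0.4   0.065 0.92 ] 400.9515448606595 [[ 0.018 -1.     0.007]
 [-0.986 -0.019 -0.163]
 [ 0.163 -0.004 -0.987]]
0.93 [0.547 0.133 0.091] [296. 201.]
0.88 [ 0.516 -0.023  0.09 ] [370. 216.]
0.74 [0.439 0.079 0.088] [320. 253.]
0.34 [0.408 0.277 0.06 ] [227. 266.]
0.65 [ 0.517 -0.022  0.092] [369. 216.]
0.58 [0.441 0.078 0.09 ] [321. 252.]
0.55 [0.548 0.134 0.092] [295. 200.]
b 0.78 [ 0.55  -0.155  0.05 ] [428. 205.]
0.93 878 320.7004555808656 253.41230068337129 ((320.76220703125, 253.64022827148438), (36.773704528808594, 25.840980529785156), 6.34019136428833)
0.77 951 369.96109358569925 215.1945320715037 ((370.06854248046875, 215.3492889404297), (26.21721649169922, 38.272457122802734), 69.44395446777344)
0.67 1012 296.6284584980237 200.22430830039525 ((296.5000305175781, 201.0), (28.991378784179688, 37.47665786743164), 45.0)
0.69 8277 390.2131206959043 148.14896701703515 ((390.9458312988281, 147.06759643554688), (74.63534545898438, 116.79389953613281), 83.74596405029297)
```

View pics/crop.png

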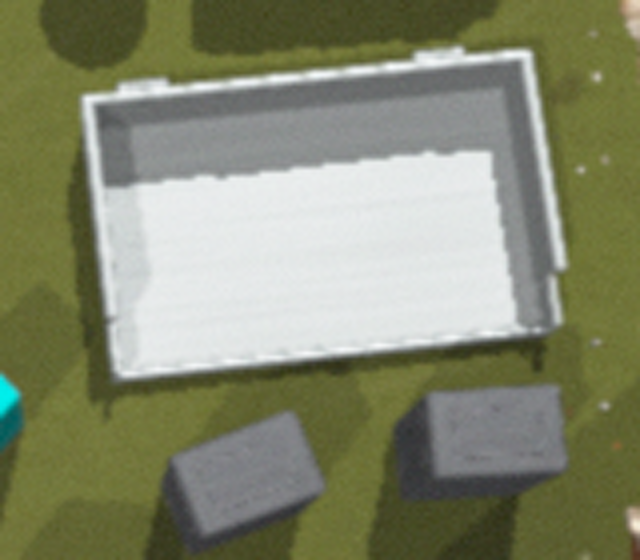

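The crop shows both dark weights: left top-face centre at crop (247,473), i.e. pixel (372,213), and right at crop (497,430), i.e. pixel (434,203). Next: their poses and the tray yaw.

```bash
cat >> h.py <<'E'
def ray(c,uv,z):
    K=np.array([[c['fx'],0,c['cx']],[0,c['fy'],c['cy']],[0,0,1.]])
    R,_=cv2.Rodrigues(np.array(c['rvec'],float)); o=-R.T@np.array(c['tvec']).ravel()
    d=R.T@np.linalg.solve(K,[uv[0],uv[1],1.]); return o+d*(z-o[2])/d[2]
E
python3 - <<'E'
from h import *
c=snap('top')
f=lambda u,v,z:ray(c,(310+u/4-.4,95+v/4-.4),z)[:2]
for n,q in(('L',[(168,462),(291,411),(325,485),(203,535)]),('R',[(430,395),(558,386),(566,465),(435,477)])):
    P=np.array([f(*a,.09) for a in q]);m=P.mean(0);e=(P[0]-P[1]+P[3]-P[2])/2;print(n,m.round(4),np.degrees(np.arctan2(-e[0],e[1])),np.linalg.norm(e),np.linalg.norm(P[0]-P[3]))
bl,br=f(82,97,.048),f(530,50,.048);e=bl-br;print('back',bl,br,np.degrees(np.arctan2(-e[0],e[1])),np.linalg.norm(e))
fl,fr=f(115,380,.028),f(563,333,.028);e=fl-fr;print('front',fl,fr,np.degrees(np.arctan2(-e[0],e[1])),np.linalg.norm(e),(fl+fr)/2,(fl+fr+bl+br)/4)
for cam in('top','scene'):
  for k in range(4):
    c=snap(cam)
    for n in('tray_lip','tray','iron_block_a_center'):
      for d in pinpoint(n,cam):
        p=w(c,d['at'])
        if n!='iron_block_a_center' or p[1]<.03: print(cam,n,round(d['score'],2),p.round(3))
E
```

```text
L [ 0.5238 -0.026 ] 23.531598335250976 0.06992258882555866 0.042319188432375664
R [ 0.5488 -0.1578] 5.765593039615882 0.06871721696392076 0.04373313560358823
back [0.74540385 0.06378394] [ 0.77911825 -0.19346391] 7.466519272625594 0.25944771725586874
front [0.58493148 0.04206356] [ 0.61725614 -0.21348429] 7.209149340589374 0.257584138024341 [ 0.60109381 -0.08571037] [ 0.68167743 -0.07527518]
top tray_lip 0.64 [ 0.609 -0.084  0.013]
top tray 0.81 [ 0.683 -0.073  0.003]
top tray 0.72 [ 0.606 -0.081  0.013]
top iron_block_a_center 0.92 [ 0.522 -0.026  0.047]
top tray_lip 0.63 [ 0.609 -0.081  0.013]
top tray 0.56 [ 0.684 -0.073  0.   ]
top iron_block_a_center 0.85 [ 0.523 -0.029  0.046]
top tray_lip 0.85 [ 0.602 -0.083  0.013]
top tray 0.86 [ 0.682 -0.073  0.003]
top iron_block_a_center 0.78 [ 0.52  -0.026  0.046]
top tray_lip 0.82 [ 0.606 -0.082  0.012]
top tray 0.79 [ 0.684 -0.071  0.004]
top iron_block_a_center 0.86 [ 0.522 -0.026  0.046]
scene tray_lip 0.97 [ 0.605 -0.089  0.011]
scene tray 0.92 [ 0.684 -0.075  0.002]
scene iron_block_a_center 0.67 [ 0.521 -0.029  0.046]
scene iron_block_a_center 0.63 [ 0.382 -0.207 -0.001]
scene tray_lip 0.56 [ 0.607 -0.084  0.01 ]
scene tray_lip 0.33 [ 0.381 -0.206 -0.004]
scene tray 0.64 [ 0.686 -0.073  0.   ]
scene iron_block_a_center 0.97 [ 0.522 -0.026  0.046]
scene tray_lip 0.72 [ 0.609 -0.087  0.013]
scene tray 0.61 [ 0.685 -0.073 -0.002]
scene iron_block_a_center 0.63 [ 0.522 -0.025  0.044]
scene tray_lip 0.9 [ 0.608 -0.085  0.009]
scene tray 0.89 [ 0.684 -0.073 -0.   ]
scene iron_block_a_center 0.68 [ 0.521 -0.024  0.046]
```

```bash
cat >> h.py <<'E'
YAW=np.radians(7.4); T0=np.array([.684,-.073]); X=np.array([np.cos(YAW),np.sin(YAW)]); Y=np.array([-X[1],X[0]])
ROT=np.pi*np.array([np.cos(YAW/2),np.sin(YAW/2),0])
def P(x,y,z): return [*(T0+x*X+y*Y),z]
def tf(p): d=np.array(p)[:2]-T0; return np.array([d@X,d@Y])
def fx(): s=get_state(); f=np.array(s['wrist_force']); return f[:2]@X, f[:2]@Y, f[2], s['t']
def push(x0,x1,y,z,step=.003,v=.04,fmax=60,show=True):
    n=max(1,int(round((x1-x0)/step)))
    for x in np.linspace(x0,x1,n+1)[1:]:
        move_straight(P(x,y,z),v=v); f=fx()
        if show: print('x %.3f F %.1f %.1f %.1f t %.1f'%(x,*f))
        if abs(f[0])>fmax: print('force stop');return x
    return x1
E
python3 - <<'E'
from h import *
gripper_to(0.4)
goto(P(-.212,.067,.17),ROT)
move_straight(P(-.212,.067,.010),v=.2)
print(fx())
push(-.212,-.17,.067,.010)
E
```

```text
(np.float64(-0.027573739816078077), np.float64(0.4228164723388215), np.float64(0.6635277393455254), 6.75)
x -0.209 F 0.0 -0.0 -0.1 t 7.0
x -0.206 F 0.6 0.7 -0.7 t 7.2
x -0.203 F 0.4 0.5 -0.8 t 7.5
x -0.200 F -0.3 -0.8 0.6 t 7.8
x -0.197 F -0.2 -0.5 0.4 t 8.0
x -0.194 F -2.9 0.8 -0.1 t 8.2
x -0.191 F -7.5 3.7 3.8 t 8.5
x -0.188 F -7.0 4.9 3.7 t 8.8
x -0.185 F -6.7 5.6 1.7 t 9.0
x -0.182 F -5.5 4.4 1.0 t 9.2
x -0.179 F -5.7 4.1 1.0 t 9.5
x -0.176 F -6.2 5.8 0.9 t 9.8
x -0.173 F -5.1 4.0 -0.2 t 10.0
x -0.170 F -4.4 3.6 0.1 t 10.2
```

The reading is ambiguous while the block is still rotating off one corner, so I'll push a little further until it is flush.

Run:
```python
from h import *
push(-.17,-.158,.067,.010,v=.06)
c=snap('top')
for n in 'iron_block_a_center',:
    for d in pinpoint(n,'top'):
        p=w(c,d['at']);print(round(d['score'],2),p.round(3),tf(p).round(3))
c=snap('scene','s2.png')
cv2.imwrite('pics/s2c.png',cv2.resize(c['img'][130:250,250:430,::-1],(720,480),interpolation=cv2.INTER_CUBIC))
```

```text
x -0.167 F -4.8 4.2 -0.6 t 10.5
x -0.164 F -11.6 2.3 4.1 t 10.8
x -0.161 F -10.8 1.5 3.2 t 11.0
x -0.158 F -11.6 0.2 2.3 t 11.2
0.96 [0.554 0.138 0.046] [-0.102  0.226]
0.57 [0.438 0.079 0.046] [-0.225  0.183]
```

View pics/s2c.png

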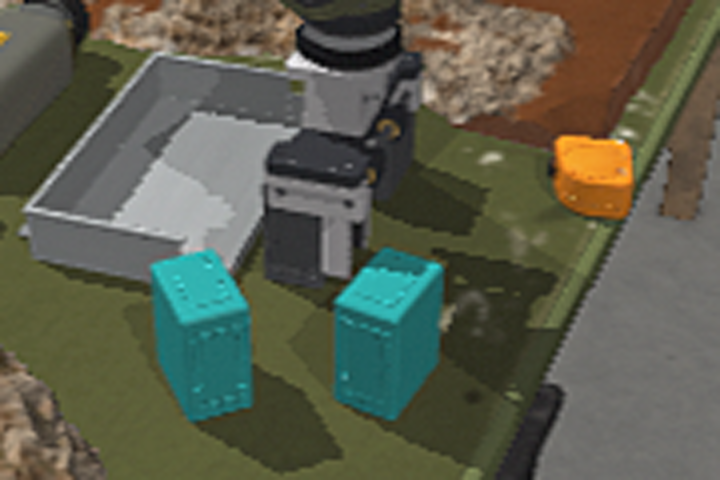

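Flush sliding takes a steady 11.6 N, within the solid band of 9–21 N and well above 5 N. The left weight is therefore the solid one. In the crop it stands upright ahead of the fingers, around (295,235). Next I slide it to the lip.

Run:
```python
from h import *
x=push(-.158,-.125,.067,.010,v=.06,fmax=24)
pause(.3)
move_straight(P(x-.03,.067,.010),v=.15)
move_straight(P(x-.03,.067,.15),v=.2)
goto(P(-.30,0,.25),ROT)
c=snap('top')
for n in 'iron_block_a_center','tray_lip':
    for d in pinpoint(n,'top'):
        p=w(c,d['at']);print(round(d['score'],2),p.round(3),tf(p).round(3))
cv2.imwrite('pics/t3.png',cv2.resize(c['img'][95:235,310:470,::-1],(640,560),interpolation=cv2.INTER_CUBIC))
print(x,fx())
```

```text
x -0.155 F -11.1 0.0 2.5 t 11.7
x -0.152 F -10.5 -0.6 2.1 t 11.9
x -0.149 F -10.5 -0.3 2.7 t 12.2
x -0.146 F -10.1 -1.2 0.4 t 12.4
x -0.143 F -8.9 -0.3 0.7 t 12.7
x -0.140 F -9.4 -0.5 0.8 t 12.9
x -0.137 F -9.3 -1.1 0.3 t 13.2
x -0.134 F -12.9 0.2 3.4 t 13.4
x -0.131 F -40.0 0.1 26.7 t 13.7
force stop
0.89 [ 0.572 -0.027  0.047] [-0.105  0.06 ]
0.8 [0.555 0.138 0.044] [-0.101  0.226]
0.92 [ 0.607 -0.082  0.01 ] [-0.078  0.001]
-0.131 (np.float64(-0.0897229070817708), np.float64(-0.30918412683787966), np.float64(-0.18798467697237836), 16.0667)
```

View pics/t3.png

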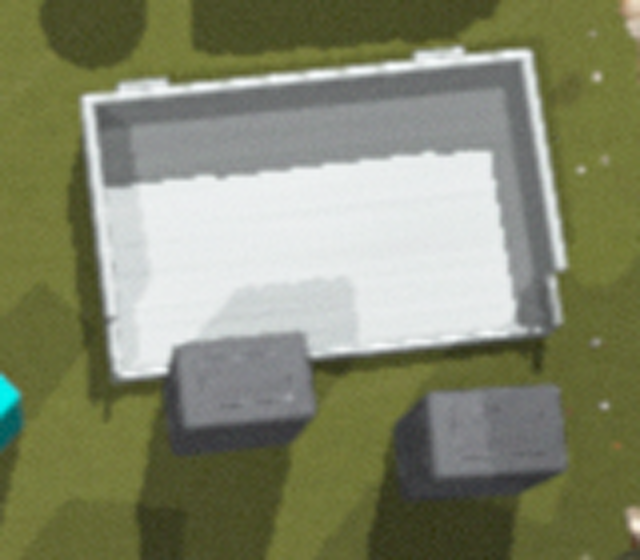

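The weight stands flush on the lip (crop (243,385); tray frame x −0.105, y 0.060). The right one hasn't moved. Now I tip it.

Run:
```python
from h import *
move_straight(P(-.16,.060,.15),v=.3)
move_straight(P(-.16,.060,.075),v=.2)
x=push(-.16,-.055,.060,.075,step=.007,v=.08,fmax=50)
c=snap('scene');cv2.imwrite('pics/s4.png',cv2.resize(c['img'][130:250,250:430,::-1],(720,480),interpolation=cv2.INTER_CUBIC))
```

```text
x -0.153 F 0.5 0.2 0.0 t 17.6
x -0.146 F 0.6 -0.2 -0.7 t 17.9
x -0.139 F -0.3 -0.8 0.3 t 18.1
x -0.132 F -6.1 -1.5 0.6 t 18.4
x -0.125 F -7.7 -0.9 4.3 t 18.6
x -0.118 F -5.2 -1.3 3.4 t 18.9
x -0.111 F -2.1 -1.1 1.0 t 19.1
x -0.104 F -0.0 -0.9 -0.5 t 19.4
x -0.097 F -0.3 -0.1 0.2 t 19.6
x -0.090 F -0.2 -0.4 -0.1 t 19.9
x -0.083 F 0.7 -0.5 0.3 t 20.1
x -0.076 F -0.2 0.5 0.3 t 20.4
x -0.069 F 0.1 -0.1 -0.1 t 20.6
x -0.062 F -0.4 0.4 -0.2 t 20.9
x -0.055 F -0.0 -0.1 -0.2 t 21.1
```

View pics/s4.png

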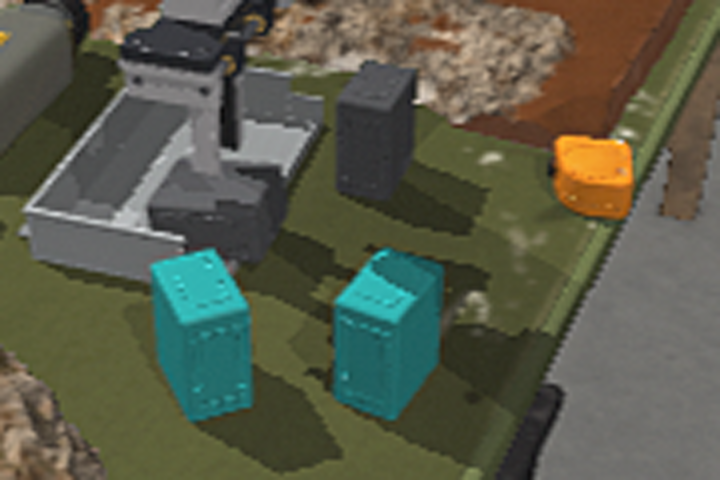

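It tipped and now leans with its foot on the lip (crop (230,225)), nose on the tray floor. I'll push the foot from behind.

Run:
```python
from h import *
move_straight(P(-.055,.060,.13),v=.3)
move_straight(P(-.16,.060,.13),v=.3)
move_straight(P(-.16,.060,.036),v=.2)
x=push(-.16,-.060,.060,.036,step=.006,v=.08,fmax=50)
pause(.3)
move_straight(P(x-.03,.060,.036),v=.2)
move_straight(P(x-.03,.060,.15),v=.3)
goto(P(-.30,0,.25),ROT)
c=snap('scene');a=cv2.resize(c['img'][130:230,260:400,::-1],(560,400),interpolation=cv2.INTER_CUBIC)
c=snap('top');b=cv2.resize(c['img'][95:235,310:470,::-1],(457,400),interpolation=cv2.INTER_CUBIC)
cv2.imwrite('pics/5.png',cv2.resize(np.hstack([a,b]),(800,315)))
for d in pinpoint('iron_block_a_center','top'):
    p=w(c,d['at']);print(round(d['score'],2),p.round(3),tf(p).round(3))
for n in('tape_measure','paint_pot'):
    print(n,[w(c,d['at']).round(3) for d in pinpoint(n,'top')[:1]])
print(fx())
```

```text
x -0.154 F -0.5 -0.5 0.7 t 22.9
x -0.148 F -0.0 0.2 0.2 t 23.1
x -0.142 F -1.0 0.3 -0.5 t 23.4
x -0.136 F -0.0 0.1 0.1 t 23.6
x -0.131 F 0.1 -0.4 -0.8 t 23.9
x -0.125 F -0.3 0.4 0.9 t 24.1
x -0.119 F -0.3 -0.5 0.2 t 24.4
x -0.113 F -0.9 0.7 0.8 t 24.6
x -0.107 F -1.2 -0.7 0.5 t 24.9
x -0.101 F -3.8 0.0 -3.1 t 25.1
x -0.095 F -3.9 -0.6 -3.6 t 25.4
x -0.089 F -4.6 0.1 -3.2 t 25.6
x -0.084 F -5.0 0.7 -3.0 t 25.9
x -0.078 F -4.2 0.5 -3.5 t 26.1
x -0.072 F -4.0 -0.4 -3.4 t 26.4
x -0.066 F -6.2 -0.5 -2.1 t 26.6
x -0.060 F -5.5 -0.1 -1.9 t 26.9
0.67 [0.549 0.137 0.046] [-0.107  0.225]
0.55 [0.438 0.078 0.045] [-0.224  0.181]
tape_measure []
paint_pot [array([0.407, 0.282, 0.002])]
(np.float64(0.14256996073339756), np.float64(0.5583106175105724), np.float64(-0.14270631422049704), 29.1833)
```

View pics/5.png

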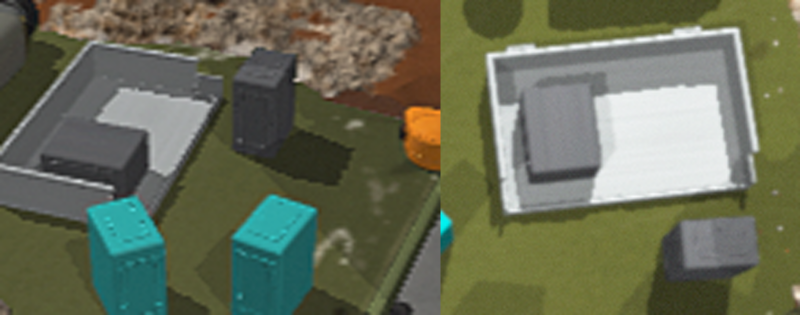

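The weight lies inside the tray, clear of all walls, and the hollow one still stands. One last numeric check of flatness and the bystanders.

Run:
```python
from h import *
c=snap('top')
q=[ray(c,(310+(u-440)/2.247-.4,95+v/2.247-.4),.051) for u,v in[(526,87),(592,83),(601,170),(531,178)]]
q=np.array([tf(p) for p in q]);print(q.round(3),q.mean(0))
for cam in('top','scene'):
  for k in range(3):
    c=snap(cam)
    for n in('tape_measure','iron_block_b_center','paint_pot'):
      for d in pinpoint(n,cam):
        p=w(c,d['at'])
        print(cam,n,round(d['score'],2),p.round(3),tf(p).round(3))
```

```text
[[ 0.039  0.092]
 [ 0.036  0.025]
 [-0.055  0.028]
 [-0.055  0.098]] [-0.00892869  0.06063831]
top tape_measure 0.17 [ 0.667 -0.012  0.028] [-0.009  0.063]
top iron_block_b_center 0.73 [ 0.549 -0.155  0.05 ] [-0.145 -0.064]
top paint_pot 0.59 [0.405 0.281 0.001] [-0.231  0.387]
top iron_block_b_center 0.94 [ 0.549 -0.152  0.049] [-0.144 -0.061]
top paint_pot 0.89 [0.41  0.281 0.004] [-0.227  0.386]
top iron_block_b_center 0.62 [ 0.546 -0.155  0.048] [-0.148 -0.063]
top paint_pot 0.89 [0.41  0.282 0.001] [-0.226  0.387]
scene tape_measure 0.56 [ 0.383 -0.209 -0.001] [-0.316 -0.096]
scene iron_block_b_center 0.73 [ 0.686 -0.075  0.002] [ 0.001 -0.002]
scene iron_block_b_center 0.6 [ 0.547 -0.16   0.05 ] [-0.147 -0.069]
scene paint_pot 0.94 [0.409 0.281 0.002] [-0.227  0.386]
scene tape_measure 0.63 [ 0.38  -0.21  -0.005] [-0.319 -0.096]
scene iron_block_b_center 0.88 [ 0.545 -0.158  0.047] [-0.148 -0.066]
scene paint_pot 0.92 [ 0.409  0.282 -0.002] [-0.226  0.388]
scene tape_measure 0.64 [ 0.382 -0.208 -0.005] [-0.317 -0.094]
scene iron_block_b_center 0.91 [ 0.548 -0.161  0.046] [-0.146 -0.069]
scene paint_pot 0.94 [0.413 0.282 0.001] [-0.223  0.387]
scene paint_pot 0.17 [ 0.606 -0.088  0.01 ] [-0.08  -0.005]
```

```bash
python3 -c "
from h import *
job_done()"
```

```text
the job is handed in; nothing more can be done
```

The solid weight is lying flat inside the tray and the job is handed in, at about 30 s on the robot's clock (limit 72 s).

**What I did:** I pushed the left dark weight first. Turning off one corner it took about 7–9 N. Once flush it took a steady 9–12 N, which fits the solid one's 9–21 N and not the hollow one's 1–5 N. I then slid it standing to the lip, tipped it over by pushing near the top, and pushed its foot off the lip.

**Last checks:**
- **Solid weight:** its upper face, measured from the top camera, is about 70 × 93 mm. Its centre is at x −0.009, y 0.061 m in the tray frame, clear of the walls and lip. I did not measure the tilt directly. I judge it flat because the foot end is about 20 mm inside the lip and the face size matches.
- **Hollow weight:** it stands within a few millimetres of where it started. I never pushed it, so the identification rests on the left weight's force alone.
- **Bystanders:** the tape measure, paint pot and turquoise look-alikes are where they were.

**What disagreed:**
- The top-camera network lost the tape measure at the end, apart from one false hit at 0.17. The scene camera put it in place three times out of three.
- One scene-camera result reported the weight at the tray's own position, which I discarded.
- The push against the lip reached 40 N on the wrist before stopping, higher than the 24 N stop I had set.

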